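# Seat a square tube in the welding jig

## Task

Fit up the bare-metal square tube (the long piece) for welding: with the fingers, push it along the table until its side lies flat against the blue fence, and then push the red sliding jaw along the fence until the tube is snug between the jaw and the yellow end stop. Only push: the tube must stay down on the table, never lifted or tipped. Leave the other things on the table where they are.

Things in the scene. Friction and masses are not known exactly. Their poses are not given: they have to be found in the camera images.
- jig: Welding jig fixed to the table. Origin: the inner corner of fence and end stop, at table height. Its x points roughly away from the robot, y roughly to the robot's left. The blue fence is a bar 25 mm high with its working face at jig x=0, running from y=+30 to y=-370 mm (bar at x 0 to 20 mm). The tube belongs at x<0, y<0.
- stop_face (a point): Centre of the working face of the jig's yellow end stop, at jig (-22, 0, 17) mm, axes as the jig's. The stop is a block 35 mm high, at jig y 0 to 30 mm, x -65 to +20 mm.
- jaw (a joint): Travel (m) of the red sliding jaw along the fence towards the end stop, 0 to 0.17. The jaw's working face is at jig y = -0.25 + this value; it meets a seated tube at 0.11. It slides with about 3 N of friction and stays where it is left.
- jaw_push (a point): Centre of the jaw's outer face, where it is pushed towards jig +y: at jig x -22 mm, y = -0.29 m + joint value, 25 mm above the table. The jaw is a red block 40 mm long (jig y), in front of the fence at jig x -44 to 0 mm, top 49 mm above the table; a bridge of it, equally high, reaches over the fence to x +43 mm.
- tube: The bare-metal square tube to be seated: hollow, 40 mm wide (its x), 140 mm long (its y), 40 mm high, about 0.4 kg, loose on the table. Origin at the centre of its underside. It starts in front of the fence (robot's side), between jaw and end stop, touching none of them, askew by up to 0.3 rad.
- tube_center (a point): Centre of the same tube, 20 mm above its underside. Seated, it lies at jig x=-20 mm, y=-70 mm.
- offcut_center (a point): Bystander: centre of a short offcut of the same tube, 40 x 50 x 40 mm, near the outer side of the end stop.
- magnet: Bystander: orange L-shaped welding magnet, 90 x 88 x 18 mm, lying beyond the fence.
- disc: Bystander: black grinding disc, diameter 115 mm, 6 mm thick, lying flat on the robot's side of the jaw, to the right.
- can: Bystander: green spray can, diameter 62 mm, 170 mm tall, upright on the left.
- hammer: Bystander: hammer with a wooden handle, lying on the right of the table.
- brush: Bystander: brush with a wooden handle, lying on the left of the table.
There are look-alikes about, which are no part of the job. What is shaped like the tube but brown or purple is not meant.

How it is judged:
By the outcome, as a careful person would: the job done as asked, in the order asked, and still so for the second after the job is handed in, with the robot touching nothing.
It also fails if it takes over 45 s, if anything falls off the work surface, if the arm or the gripper's body presses on something with over 40 N, if the wrist force passes 120 N, or if a joint passes its speed limit or range.

## Robot

A 6-joint arm with a two-finger parallel gripper is mounted at the origin on the work surface. World frame = base frame: x ahead of the robot, y to its left, z up, the work surface at z = 0. Lengths are in mm, angles in rad, forces in N, time in s.
With the tool pointing down it reaches from about 350 to 775 mm from the base axis. Payload 7.3 kg.
Tool frame: the origin (TCP) lies at the centre of the arm's flange, where the gripper is bolted on; the fingertips stand 178 mm ahead of it and the grasp point (between the pads) lies 159 mm ahead of it; z points along the fingers, y is the direction in which the jaws open and shut (so a half turn about z gives the same grasp; the last joint's range is limited). The gripper opens to 92 mm and grips with 3 to 60 N. Pads are 19 mm wide; open, the fingers measure 130 mm over their backs; the gripper's body (75 mm by 190 mm) begins 47 mm behind the grasp point.
Start: joints at [-1.295, 0.342, 1.524, -0, 1.275, -0.146], TCP at [214.956, -478.98, 404.741] pointing down, gripper open.
Joint ranges: [-2.53, 2.53], [-0.77, 2.02], [0.04, 2.7], [-1, 4.14], [0.28, 2.66], [-3.11, 3.11]. Speed limits (rad/s): [2.57, 2.57, 3.14, 3.14, 3.14, 3.14].

## Interface

Orientations are given as [roll, pitch, yaw] about the fixed x, y, z axes, in that order (R = Rz(yaw) Ry(pitch) Rx(roll)).
In Python, from plant import status, viewer, ticket gives the robot as it stands.
- The arm moves only by the tool play_rows, never from a script. Its argument "commands" is a list of rows, each an object with "offset": the shift along the tool's x, y, z in m, a list of three; "twist": the turn about the tool's z in degrees. A call has 1 to 5 rows; each row shifts and turns the commanded pose from where the row before left it, along the tool's axes as they then stand; what a row does not reach is not made up. A row lasts 1/10 s, in which the tool goes at most 50 mm and 8.59 degrees, less where a joint would pass 70% of its speed; a pose out of reach is approached as far as the arm can. A call with a gripper value outside its range is refused whole. "jaw" is the closure in counts, from 0 (fully open) to 255 (shut), set as the call begins (left out, the last holds). The fingers move at their own pace and stop on an object; the grip force is fixed at half the most. Time passes only in rows, so rows that do not move let the fingers close. It gives the time, the measured TCP pose, the force and the opening at its end, in the units of the state.
- status.get_obs(): the state, without advancing time (a new reading comes with each control period).
- viewer.capture(name): name is "scene" or "top" or "wrist"; returns the picture (384x512x3 uint8, red, green, blue); there is no depth.
- viewer.camera_params(name): a dict with "fov_y" (degrees; the focal length in pixels is half the picture's height over the tangent of half this angle, whatever the lens; pixels are square), "cx", "cy" (the principal point, pixels), "D" ([k1, k2, p1, p2, k3] as OpenCV has them; the pictures are not rectified), "rvec" (rotation vector, rad) and "tvec" (3), from world to camera coordinates, as OpenCV has them; the wrist camera has in their place "T_tool_cam" (4x4, takes a point from camera to tool coordinates, whose origin is the TCP and whose axes are the flange's). Camera axes: x right, y down, z forward; pixel columns grow to the right and rows downward; lengths in mm; the calibration is good to about 2 mm. A picture is of the moment at which its call begins: read the wrist's pose just before it. camera_params takes no time and is no camera call.
- ticket.close_job(): hands the job in, once; it reports no verdict.
The state is a dict: "time": time; "joint_positions": joint angles; "dq": joint speeds; "tau": joint torques, N m; "tool_pos": TCP position; "tcp_rot": TCP orientation; "contact_force": force on the tool from outside, world axes, zero at the start; "moment": the same for the moment, N m; "grip_width": finger opening in mm.
Only numpy, scipy, OpenCV 4.12 (cv2) and the standard library are available. Lean on these libraries where they do the work, as an engineer would, in place of code of your own. Each camera call takes 0.05 s, during which the arm holds its last target.

## Working session

There is one attempt and no reset: what is moved stays moved. The work goes in short steps, Python scripts to look and compute and a tool call to move; the robot and the scene stay as the last step left them, time stands still between calls to the robot, and variables do not carry over. Pictures are saved under pics/ and viewed, and the job is handed in when it is done.

Besides the shell and the picture viewer there is one more tool, called by a JSON object that holds its "method" and its "body", one argument or row to a line. play_rows: Moves the arm, as the interface text tells. Its arguments: {"type":"object","properties":{"commands":{"type":"array"},"jaw":{"type":"number"}},"required":["commands"]}

```bash
ls; mkdir -p pics; python3 - <<'E'
from plant import status, viewer
import cv2
print(status.get_obs())
for n in ["scene","top"]:
    im=viewer.capture(n); cv2.imwrite(f"pics/{n}0.png",im[:,:,::-1]); print(n,viewer.camera_params(n))
print(viewer.camera_params("wrist"))
E
```

```text
pics
{'time': 0.0, 'joint_positions': array([-1.29498487e+00,  3.42725987e-01,  1.52498500e+00, -2.68141608e-05,
        1.27535235e+00, -1.46024608e-01]), 'dq': array([-1.34713206e-03, -6.74923885e-04,  3.89343041e-04, -3.55657958e-05,
       -8.49196352e-04, -7.90235981e-04]), 'tau': array([ 5.45005321e-06, -4.31244493e+01, -2.44225931e+01,  7.17272842e-02,
        5.58691949e-02, -1.20254103e-04]), 'tool_pos': array([ 214.92634674, -478.8592659 ,  404.05422883]), 'tcp_rot': array([-3.14013390e+00, -1.88624638e-04,  4.21843755e-01]), 'contact_force': array([-0.55925254,  0.13707089,  0.30339905]), 'moment': array([-0.01344474, -0.01802465, -0.01254058]), 'grip_width': 91.72506083445636}
scene {'fov_y': 51.37481683446505, 'cx': 259.5531552720561, 'cy': 195.0634154722068, 'D': array([-0.12018608,  0.        ,  0.        ,  0.        ,  0.        ]), 'rvec': array([ 1.01938345,  2.36485222, -1.13659532]), 'tvec': array([ 371.23121051, -194.90090043, 1385.9152653 ])}
top {'fov_y': 44.87539642848891, 'cx': 256.7660474123139, 'cy': 193.09818021548784, 'D': array([-0.1197675,  0.       ,  0.       ,  0.       ,  0.       ]), 'rvec': array([ 2.19228379, -2.1498369 ,  0.12962267]), 'tvec': array([ -22.3296694 ,  535.24301522, 1582.29525803])}
{'fov_y': 70.64630458630883, 'cx': 254.10329182420924, 'cy': 192.58299412229908, 'D': array([-0.02128435,  0.        ,  0.        ,  0.        ,  0.        ]), 'T_tool_cam': array([[-1.81986848e-03, -9.53670606e-01, -3.00847244e-01,
         8.21208690e+01],
       [ 9.99998271e-01, -1.85048314e-03, -1.83195812e-04,
        -1.30842210e-01],
       [-3.82004292e-04, -3.00847057e-01,  9.53672324e-01,
         2.11655235e+01],
       [ 0.00000000e+00,  0.00000000e+00,  0.00000000e+00,
         1.00000000e+00]])}
```

View pics/top0.png

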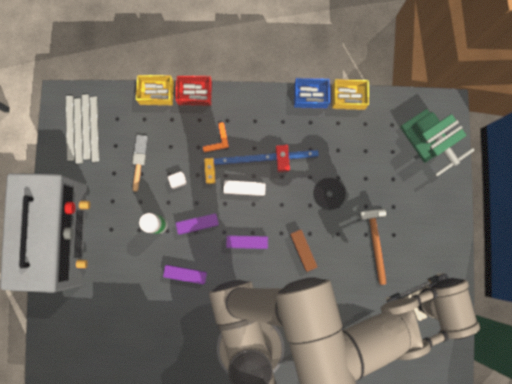

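View pics/scene0.png

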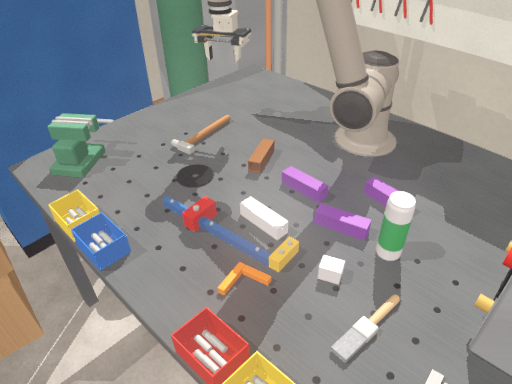

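```bash
cat > h.py <<'E'
import numpy as np, cv2
from plant import status, viewer
def cam(n,obs=None):
    p=viewer.camera_params(n); f=192/np.tan(np.radians(p['fov_y']/2))
    K=np.array([[f,0,p['cx']],[0,f,p['cy']],[0,0,1]])
    if n=='wrist':
        from scipy.spatial.transform import Rotation as Ro
        T=np.eye(4);T[:3,:3]=Ro.from_euler('xyz',obs['tcp_rot']).as_matrix();T[:3,3]=obs['tool_pos']
        T=T@p['T_tool_cam'];R=T[:3,:3].T;t=-R@T[:3,3]
    else: R=cv2.Rodrigues(p['rvec'])[0];t=p['tvec']
    return K,p['D'],R,t
def cast(c,uv,z):
    K,D,R,t=c
    n=cv2.undistortPoints(np.array(uv,float).reshape(-1,1,2),K,D)[:,0]
    d=np.c_[n,np.ones(len(n))]@R; o=-R.T@t
    return o+d*((z-o[2])/d[:,2])[:,None]
def proj(c,X):
    K,D,R,t=c
    return cv2.projectPoints(np.array(X,float).reshape(-1,1,3),cv2.Rodrigues(R)[0],t,K,D)[0][:,0]
def rect(mask,c,z,minA=40):
    out=[]
    for q in cv2.findContours(mask.astype(np.uint8),cv2.RETR_EXTERNAL,cv2.CHAIN_APPROX_NONE)[0]:
        if cv2.contourArea(q)<minA: continue
        w=cast(c,q,z)[:,:2].astype(np.float32)
        out.append((cv2.minAreaRect(w),q[:,0].mean(0).round(),cv2.boxPoints(cv2.minAreaRect(w))))
    return out
E
python3 - <<'E'
from h import *
im=cv2.imread('pics/top0.png'); 
cv2.imwrite('pics/top0c.png',cv2.resize(im[110:270,120:360],None,fx=3.3,fy=3.3,interpolation=cv2.INTER_CUBIC))
h=cv2.cvtColor(im,cv2.COLOR_BGR2HSV);H,S,V=h[...,0].astype(int),h[...,1],h[...,2]
c=cam('top')
M={'white':((S<40)&(V>170),40),'blue':((abs(H-110)<10)&(S>120)&(V>80),25),'red':(((H<6)|(H>174))&(S>150)&(V>90),49),'yellow':((abs(H-22)<5)&(S>130)&(V>120),35),'purple':((abs(H-142)<12)&(S>100),40),'black':(V<35,6),'brown':((abs(H-10)<6)&(S>90)&(V<150),40)}
for k,(m,z) in M.items():
    for r,px,b in rect(m,c,z):
        if 120<px[0]<400 and 110<px[1]<290: print(k,px,np.round(r[0]),np.round(r[1]),round(r[2],1),b.round().tolist())
E
```

```text
white [149. 223.] [425. 357.] [71. 63.] 47.0 [[377.0, 352.0], [423.0, 309.0], [472.0, 362.0], [426.0, 405.0]]
white [244. 188.] [553.  31.] [143.  46.] 87.6 [[526.0, -40.0], [573.0, -41.0], [579.0, 101.0], [533.0, 103.0]]
white [177. 179.] [576. 266.] [48. 57.] 20.6 [[544.0, 284.0], [564.0, 231.0], [608.0, 247.0], [588.0, 301.0]]
white [140. 151.] [677. 400.] [38. 97.] 84.9 [[627.0, 385.0], [724.0, 377.0], [727.0, 414.0], [631.0, 423.0]]
blue [299. 155.] [ 676. -158.] [18. 64.] 1.3 [[666.0, -126.0], [667.0, -190.0], [685.0, -189.0], [684.0, -126.0]]
red [283. 158.] [658. -98.] [88. 39.] 6.0 [[612.0, -83.0], [616.0, -122.0], [704.0, -113.0], [700.0, -74.0]]
yellow [209. 170.] [611. 154.] [89. 33.] 5.6 [[565.0, 166.0], [568.0, 133.0], [657.0, 142.0], [654.0, 175.0]]
purple [184. 274.] [252. 230.] [142.  44.] 80.9 [[219.0, 163.0], [263.0, 156.0], [285.0, 296.0], [242.0, 303.0]]
purple [247. 242.] [366.  18.] [ 41. 136.] 1.1 [[345.0, 86.0], [347.0, -50.0], [388.0, -49.0], [385.0, 87.0]]
purple [196. 224.] [425. 192.] [ 41. 139.] 14.2 [[388.0, 254.0], [422.0, 119.0], [463.0, 130.0], [428.0, 265.0]]
brown [303. 251.] [ 342. -174.] [141.  43.] 24.2 [[269.0, -183.0], [286.0, -222.0], [415.0, -164.0], [397.0, -125.0]]
brown [375. 249.] [ 343. -429.] [228.  24.] 8.1 [[228.0, -433.0], [232.0, -457.0], [458.0, -425.0], [454.0, -401.0]]
```

View pics/top0c.png

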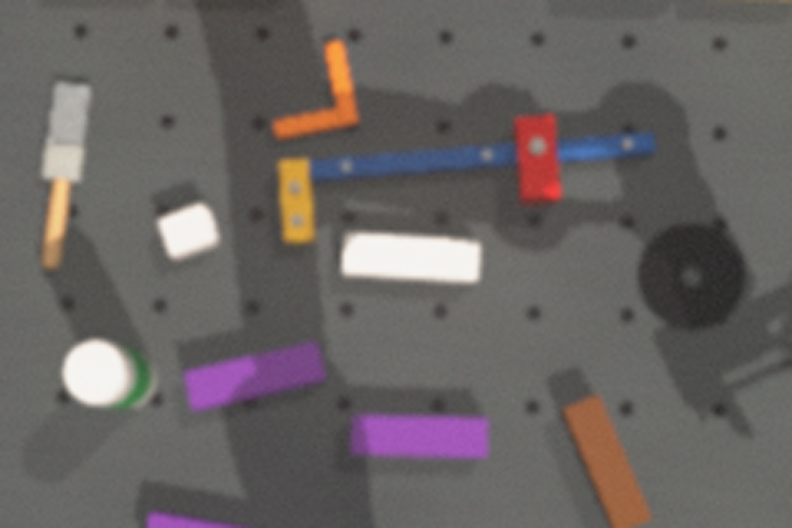

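```bash
python3 - <<'E'
from h import *
im=cv2.imread('pics/top0.png').astype(int); c=cam('top')
print('cam',-c[2].T@c[3])
B=im[...,0]-im[...,2]
# fence: per column centroid of blue excess
ys=slice(145,172); pts=[]
for u in list(range(222,272))+list(range(294,314)):
    w=np.clip(B[ys,u]-25,0,None).astype(float)
    if w.sum()>60: pts.append((u,(w*np.arange(145,172)).sum()/w.sum()))
P=cast(c,pts,25)[:,:2]
vx,vy,x0,y0=cv2.fitLine(P.astype(np.float32),cv2.DIST_HUBER,0,.01,.01).ravel()
if vy<0: vx,vy=-vx,-vy
print(len(pts),'fence centre line dir',vx,vy,'yaw deg',np.degrees(np.arctan2(-vx,vy)),x0,y0)
E
```

```text
cam [ 361.72400868    4.58832374 1630.88217597]
61 fence centre line dir -0.09460094 0.9955153 yaw deg 5.4283514 662.4293 -27.358992
```

{"method": "play_rows", "body": {
  "commands": [
    {"offset":[0,0,0],"twist":6.2},
    {"offset":[0,0,0],"twist":6.2},
    {"offset":[0,0,0],"twist":6.2}
  ]
}}

```text
time: 0.4
tool_pos: [214.9, -478.9, 404.3]
tcp_rot: [-3.141, 0.0, 0.093]
contact_force: [-0.0, -0.2, -0.5]
grip_width: 91.6
```

{"method": "play_rows", "body": {
  "commands": [
    {"offset":[0.012,-0.019,0]},
    {"offset":[0.024,-0.038,0]},
    {"offset":[0.024,-0.038,0]},
    {"offset":[0.024,-0.038,0]},
    {"offset":[0.024,-0.038,0]}
  ]
}}

```text
$.commands[0]: bad value
```

{"method": "play_rows", "body": {
  "commands": [
    {"offset":[0.024,-0.038,0]},
    {"offset":[0.024,-0.038,0]},
    {"offset":[0.024,-0.038,0]},
    {"offset":[0.024,-0.038,0]},
    {"offset":[0.024,-0.038,0]}
  ]
}}

```text
$.commands[0]: bad value
```

{"method": "play_rows", "body": {
  "commands": [
    {"offset":[0.024,-0.038,0]},
    {"offset":[0.024,-0.038,0]},
    {"offset":[0.024,-0.038,0]},
    {"offset":[0.012,-0.019,0]},
    {"offset":[0,0,0]}
  ]
}}

```text
$.commands[0]: bad value
```

```bash
python3 - <<'E'
from h import *
o=status.get_obs(); im=viewer.capture('wrist'); print(o['time'],o['tool_pos'],o['tcp_rot'],o['joint_positions'])
np.savez('w1.npz',tool_pos=o['tool_pos'],tcp_rot=o['tcp_rot']); cv2.imwrite('pics/w1.png',im[:,:,::-1])
E
```

```text
0.4 [ 214.93983831 -478.8985952   404.2965706 ] [-3.14065044e+00  1.65107181e-04  9.26834795e-02] [-1.29498990e+00  3.42474869e-01  1.52466454e+00  9.64972369e-06
  1.27540977e+00  1.83120208e-01]
```

View pics/w1.png

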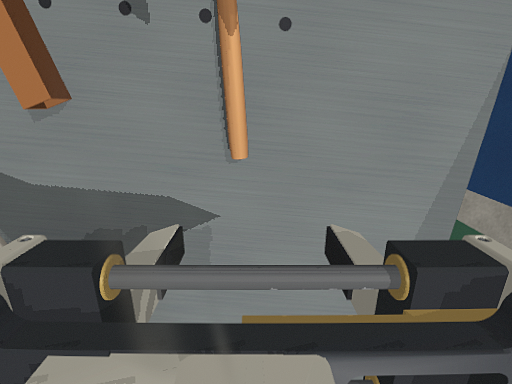

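The picture shows that the arm has not moved: the hammer handle is at about (235,80) and a brown block is at the upper left. The rows were refused because each one needs an explicit twist.

{"method": "play_rows", "body": {
  "commands": [
    {"offset":[0.012,-0.019,0],"twist":0},
    {"offset":[0.024,-0.038,0],"twist":0},
    {"offset":[0.024,-0.038,0],"twist":0},
    {"offset":[0.024,-0.038,0],"twist":0},
    {"offset":[0.024,-0.038,0],"twist":0}
  ]
}}

```text
time: 0.95
tool_pos: [306.2, -296.7, 404.5]
tcp_rot: [-3.141, 0.0, 0.099]
contact_force: [0.9, -0.5, 0.1]
grip_width: 91.7
```

{"method": "play_rows", "body": {
  "commands": [
    {"offset":[0.024,-0.038,0],"twist":0},
    {"offset":[0.024,-0.038,0],"twist":0},
    {"offset":[0.024,-0.038,0],"twist":0},
    {"offset":[0.024,-0.038,0],"twist":0},
    {"offset":[0.024,-0.038,0],"twist":0}
  ]
}}

```text
time: 1.45
tool_pos: [407.2, -95.7, 404.7]
tcp_rot: [3.141, -0.0, 0.099]
contact_force: [0.5, -0.5, 0.1]
grip_width: 92.3
```

{"method": "play_rows", "body": {
  "commands": [
    {"offset":[0.024,-0.038,0],"twist":0},
    {"offset":[0.024,-0.038,0],"twist":0},
    {"offset":[0.024,-0.038,0],"twist":0},
    {"offset":[0.012,-0.019,0],"twist":0},
    {"offset":[0,0,0],"twist":0}
  ]
}}

```text
time: 1.95
tool_pos: [478.2, 45.3, 404.2]
tcp_rot: [-3.141, 0.0, 0.103]
contact_force: [0.2, -0.5, 0.3]
grip_width: 91.9
```

```bash
python3 - <<'E'
from h import *
o=status.get_obs(); im=viewer.capture('wrist'); print(o['time'],o['tool_pos'],o['tcp_rot'],o['joint_positions'])
np.savez('w1.npz',tool_pos=o['tool_pos'],tcp_rot=o['tcp_rot']); cv2.imwrite('pics/w2.png',im[:,:,::-1])
E
```

```text
1.95 [478.22605965  45.28277227 404.21578981] [-3.14105815e+00  3.97535833e-04  1.02940475e-01] [-6.54523392e-02  2.60921839e-01  1.64182855e+00  4.86813035e-04
  1.23932380e+00  1.40224508e+00]
```

View pics/w2.png

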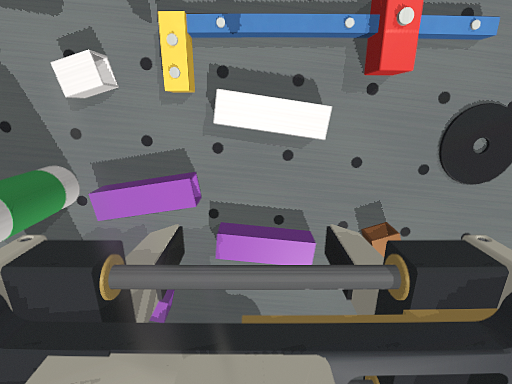

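The wrist view shows the tube's top face with corners near (215,90) and (330,138). The yellow stop is at (175,50), the blue fence runs along row 25, the jaw is at (393,40) and the disc at (480,145).

```bash
python3 - <<'E'
from h import *
o=dict(np.load('w1.npz')); c=cam('wrist',o)
im=cv2.imread('pics/w2.png'); h=cv2.cvtColor(im,cv2.COLOR_BGR2HSV);H,S,V=h[...,0].astype(int),h[...,1],h[...,2]
m={'blue':((abs(H-107)<12)&(S>120)&(V>110),25),'yellow':((abs(H-23)<6)&(S>150)&(V>200),35),'red':(((H<6)|(H>174))&(S>150)&(V>190),49),'white':((S<30)&(V>232),40),'purple':((abs(H-142)<14)&(S>80)&(V>150),40),'black':((V<50),6)}
for k,(q,z) in m.items():
    q=q.copy(); q[235:]=0
    for r,px,b in rect(q,c,z,150): print(k,px,np.round(r[0],1),np.round(r[1],1),round(r[2],1),b.round(1).tolist())
# fence near top edge and bottom side edge
q=(abs(H-107)<12)&(S>120)
for u in (210,260,310,350,440,480):
    v=np.where(q[:60,u])[0]; print(u,v.min(),v.max(), V[v.min():v.max()+3,u], cast(c,[(u,v.max()+.5)],0)[0,:2])
cv2.imwrite('pics/w2c.png',cv2.resize(im[0:150,130:510],None,fx=2.1,fy=2.1,interpolation=cv2.INTER_NEAREST))
E
```

```text
blue [458.  27.] [ 676.4 -177.3] [24.3 94.4] 6.7 [[658.7999877929688, -131.8000030517578], [669.9000244140625, -225.60000610351562], [694.0, -222.8000030517578], [682.9000244140625, -129.0]]
blue [282.  25.] [654.6  30. ] [ 24.2 223.8] 5.9 [[631.0, 140.10000610351562], [654.0999755859375, -82.5999984741211], [678.2000122070312, -80.0999984741211], [655.0, 142.60000610351562]]
yellow [174.  50.] [612.  153.6] [83.8 30.4] 5.3 [[568.9000244140625, 164.8000030517578], [571.7000122070312, 134.5], [655.2000122070312, 142.3000030517578], [652.2999877929688, 172.60000610351562]]
red [401.  34.] [652.  -99.5] [70.  38.7] 6.0 [[615.0999755859375, -83.80000305175781], [619.2000122070312, -122.4000015258789], [688.7999877929688, -115.0999984741211], [684.7999877929688, -76.5999984741211]]
white [271. 114.] [553.7  31.5] [138.7  39.7] 87.5 [[530.9000244140625, -36.900001525878906], [570.5999755859375, -38.599998474121094], [576.5, 100.0], [536.9000244140625, 101.69999694824219]]
white [77. 73.] [577.7 266.4] [39.7 49.3] 21.1 [[550.2999877929688, 282.20001220703125], [568.0, 236.1999969482422], [6
[... 613 characters left out ...]
93 191 192 192 193 193 194 194 193 194 194 194 194 194 194 197 199
 156 130 136 136 137 118 112] [645.75058659  55.23267163]
310 14 36 [213 197 194 195 195 194 195 194 194 193 194 194 193 194 193 194 196 198
 166 127 134 137 140 124 105] [652.29083583  -7.58535239]
350 14 37 [196 206 152 164 232 228 223 224 223 223 224 227 235 186 183 196 195 197
 186 122 135 136 138 129 108 108] [656.61164646 -58.23179321]
440 15 38 [153 213 201 200 201 201 202 201 202 201 201 200 201 201 202 203 202 204
 212 124 137 140 143 140 111 111] [ 668.53110473 -173.37906682]
480 16 38 [163 212 201 199 198 205 208 208 202 203 201 199 200 200 200 199 198 202
 199 125 138 138 142 135 122] [ 674.73630718 -225.35416463]
```

View pics/w2c.png

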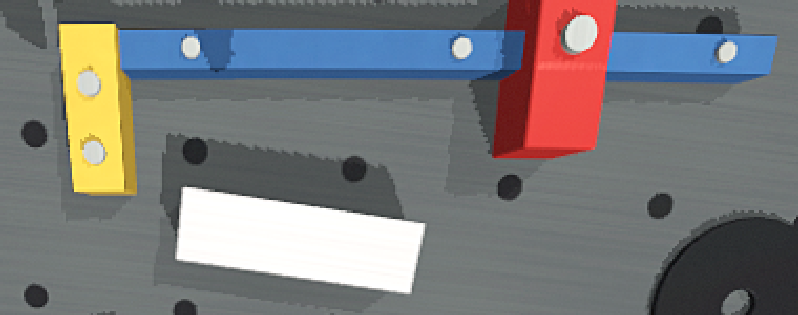

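{"method": "play_rows", "body": {
  "commands": [
    {"offset":[0.012,0.021,0.01],"twist":0},
    {"offset":[0,0,0.04],"twist":0},
    {"offset":[0,0,0.04],"twist":0},
    {"offset":[0,0,0.04],"twist":0},
    {"offset":[0,0,0.03],"twist":0}
  ],
  "jaw": 60
}}

```text
time: 2.5
tool_pos: [490.4, 21.8, 242.6]
tcp_rot: [-3.142, 0.003, 0.097]
contact_force: [0.5, -0.1, 1.0]
grip_width: 70.2
```

{"method": "play_rows", "body": {
  "commands": [
    {"offset":[0,0,0.02],"twist":0},
    {"offset":[0,0,0.01],"twist":0},
    {"offset":[0,0,0],"twist":0},
    {"offset":[0,0,0],"twist":0}
  ]
}}

```text
time: 2.9
tool_pos: [491.8, 22.7, 215.5]
tcp_rot: [3.141, -0.001, 0.097]
contact_force: [0.1, -0.1, 0.0]
grip_width: 70.2
```

{"method": "play_rows", "body": {
  "commands": [
    {"offset":[0,-0.002,0.013],"twist":0},
    {"offset":[0,0,0.012],"twist":-0.3},
    {"offset":[0,0,0],"twist":0},
    {"offset":[0,0,0],"twist":0}
  ]
}}

```text
time: 3.3
tool_pos: [491.5, 25.1, 190.0]
tcp_rot: [3.141, -0.0, 0.103]
contact_force: [0.3, 0.3, 0.4]
grip_width: 70.4
```

```bash
python3 - <<'E'
from h import *
o=status.get_obs(); im=viewer.capture('wrist'); print(o['time'],o['tool_pos'],o['tcp_rot'])
cv2.imwrite('pics/w3.png',im[:,:,::-1])
E
```

```text
3.3 [491.45422915  25.13614686 190.0128057 ] [ 3.14144247e+00 -1.47407638e-04  1.02527678e-01]
```

View pics/w3.png

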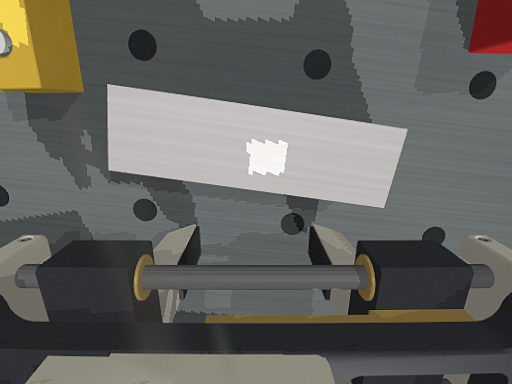

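The tube's top face spans columns 107–406 and is centred near column 255, so it lies in line with the fingers. I'll start pushing.

{"method": "play_rows", "body": {
  "commands": [
    {"offset":[0.008,0,0],"twist":0},
    {"offset":[0.008,0,0],"twist":0},
    {"offset":[0.008,0,0],"twist":0},
    {"offset":[0.008,0,0],"twist":0},
    {"offset":[0.008,0,0],"twist":0}
  ]
}}

```text
time: 3.85
tool_pos: [531.6, 29.3, 189.6]
tcp_rot: [3.142, 0.001, 0.102]
contact_force: [-5.6, -1.1, 3.9]
grip_width: 70.1
```

{"method": "play_rows", "body": {
  "commands": [
    {"offset":[0.008,0,0],"twist":0},
    {"offset":[0.008,0,0],"twist":0},
    {"offset":[0.008,0,0],"twist":0},
    {"offset":[0.008,0,0],"twist":0},
    {"offset":[0.008,0,0],"twist":0}
  ]
}}

```text
time: 4.35
tool_pos: [571.6, 33.5, 189.5]
tcp_rot: [-3.142, 0.0, 0.102]
contact_force: [-2.8, -0.2, 1.2]
grip_width: 70.4
```

```bash
python3 - <<'E'
from h import *
o=status.get_obs(); im=viewer.capture('wrist'); print(o['time'],o['tool_pos'],o['tcp_rot'],o['contact_force'])
cv2.imwrite('pics/w4.png',im[:,:,::-1])
E
```

```text
4.35 [571.61533784  33.48511605 189.53666673] [-3.14158188e+00  3.09453458e-05  1.02457096e-01] [-2.8059353  -0.21289524  1.22534218]
```

View pics/w4.png

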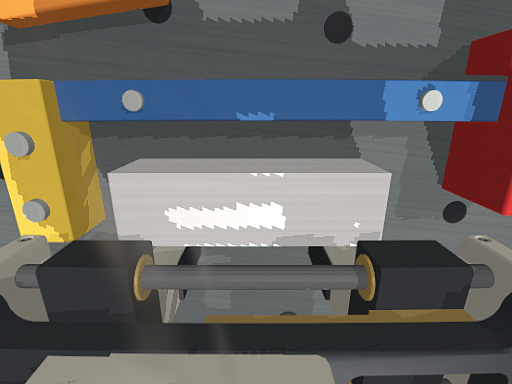

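The tube is now parallel to the fence: its far edge is at row 158 and the fence at row 120. It is clear of both the stop and the jaw.

{"method": "play_rows", "body": {
  "commands": [
    {"offset":[0.008,0,0],"twist":0},
    {"offset":[0.006,0,0],"twist":0},
    {"offset":[0.004,0,0],"twist":0},
    {"offset":[0.002,0,0],"twist":0}
  ]
}}

```text
time: 4.8
tool_pos: [591.1, 35.5, 189.5]
tcp_rot: [3.142, 0.0, 0.102]
contact_force: [-3.1, -1.6, 1.2]
grip_width: 70.1
```

{"method": "play_rows", "body": {
  "commands": [
    {"offset":[0.002,0,0],"twist":0}
  ]
}}

```text
time: 4.9
tool_pos: [592.8, 35.6, 189.6]
tcp_rot: [3.142, 0.001, 0.102]
contact_force: [-2.4, -0.4, -0.9]
grip_width: 70.5
```

{"method": "play_rows", "body": {
  "commands": [
    {"offset":[0.0015,0,0],"twist":0}
  ]
}}

```text
time: 5.0
tool_pos: [594.4, 35.8, 189.6]
tcp_rot: [3.142, 0.0, 0.102]
contact_force: [-1.7, 0.4, -1.0]
grip_width: 70.0
```

{"method": "play_rows", "body": {
  "commands": [
    {"offset":[0.0015,0,0],"twist":0}
  ]
}}

```text
time: 5.1
tool_pos: [595.8, 35.9, 189.6]
tcp_rot: [3.141, 0.0, 0.102]
contact_force: [-5.1, -2.3, 0.4]
grip_width: 70.5
```

{"method": "play_rows", "body": {
  "commands": [
    {"offset":[0.001,0,0],"twist":0}
  ]
}}

```text
time: 5.2
tool_pos: [596.2, 35.9, 189.6]
tcp_rot: [3.142, 0.003, 0.103]
contact_force: [-7.4, -1.8, 3.2]
grip_width: 70.1
```

```bash
python3 - <<'E'
from h import *
o=status.get_obs(); im=viewer.capture('wrist'); print(o['time'],o['tool_pos'],o['tcp_rot'],o['contact_force'])
cv2.imwrite('pics/w5.png',im[:,:,::-1])
E
```

```text
5.2 [596.20240751  35.93203317 189.57970011] [3.14150341e+00 2.66431635e-03 1.02809101e-01] [-7.36684958 -1.8133562   3.18091519]
```

View pics/w5.png

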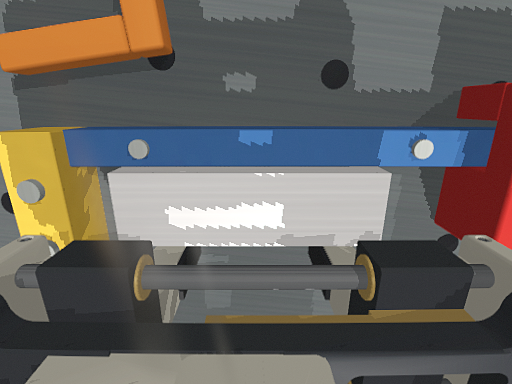

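Contact is starting, with the tube's far edge at row 167 against the fence's lower edge. I'll press a little more firmly.

{"method": "play_rows", "body": {
  "commands": [
    {"offset":[0.001,0,0],"twist":0},
    {"offset":[0,0,0],"twist":0}
  ]
}}

```text
time: 5.45
tool_pos: [596.5, 36.0, 189.6]
tcp_rot: [-3.142, 0.005, 0.103]
contact_force: [-9.0, -2.6, 4.0]
grip_width: 70.0
```

{"method": "play_rows", "body": {
  "commands": [
    {"offset":[0.001,0,0],"twist":0},
    {"offset":[0,0,0],"twist":0}
  ]
}}

```text
time: 5.65
tool_pos: [596.9, 36.0, 189.6]
tcp_rot: [-3.142, 0.007, 0.103]
contact_force: [-13.3, -3.2, 7.9]
grip_width: 70.3
```

{"method": "play_rows", "body": {
  "commands": [
    {"offset":[-0.005,0,0],"twist":0},
    {"offset":[-0.015,0,0],"twist":0},
    {"offset":[-0.02,0,-0.01],"twist":0},
    {"offset":[0,0,-0.03],"twist":0},
    {"offset":[0,0,-0.03],"twist":0}
  ]
}}

```text
time: 6.15
tool_pos: [558.9, 32.1, 260.5]
tcp_rot: [-3.142, -0.001, 0.102]
contact_force: [0.5, -0.9, 0.3]
grip_width: 70.5
```

{"method": "play_rows", "body": {
  "commands": [
    {"offset":[0,0,-0.01],"twist":0},
    {"offset":[0,0,0],"twist":0},
    {"offset":[0,0,0],"twist":0}
  ],
  "jaw": 255
}}

```text
time: 6.45
tool_pos: [558.9, 32.2, 268.9]
tcp_rot: [-3.142, 0.0, 0.102]
contact_force: [-1.4, 0.2, 0.3]
grip_width: 50.6
```

```bash
python3 - <<'E'
from h import *
o=status.get_obs(); im=viewer.capture('wrist'); print(o['time'],o['tool_pos'],o['tcp_rot'],o['contact_force'])
np.savez('w6.npz',tool_pos=o['tool_pos'],tcp_rot=o['tcp_rot']);cv2.imwrite('pics/w6.png',im[:,:,::-1])
E
```

```text
6.45 [558.85335619  32.17690968 268.93692492] [-3.14152283e+00  3.47659527e-04  1.02322846e-01] [-1.38451933  0.15373611  0.29213745]
```

View pics/w6.png

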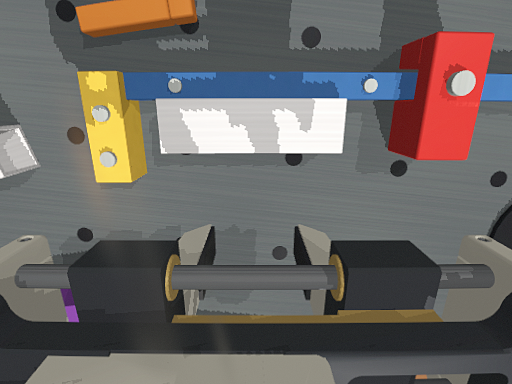

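The tube's top face (columns 157–346, rows 98–153) lies flush along the fence edge at row 98. Next I'll go to the outer face of the jaw.

{"method": "play_rows", "body": {
  "commands": [
    {"offset":[0.006,0.02,0],"twist":0},
    {"offset":[0.011,0.04,0],"twist":0},
    {"offset":[0.011,0.04,0],"twist":0},
    {"offset":[0.011,0.04,0],"twist":0},
    {"offset":[0.011,0.04,0],"twist":0}
  ]
}}

```text
time: 7.0
tool_pos: [627.3, -143.3, 267.7]
tcp_rot: [-3.14, 0.002, 0.102]
contact_force: [0.3, -0.2, 0.8]
grip_width: 7.0
```

{"method": "play_rows", "body": {
  "commands": [
    {"offset":[0.011,0.04,0],"twist":0},
    {"offset":[0.005,0.01,0],"twist":0},
    {"offset":[0,0,0],"twist":0}
  ]
}}

```text
time: 7.3
tool_pos: [648.2, -191.5, 267.5]
tcp_rot: [-3.14, 0.002, 0.1]
contact_force: [-0.1, 1.0, 0.4]
grip_width: 0.8
```

```bash
python3 - <<'E'
from h import *
o=status.get_obs(); im=viewer.capture('wrist'); print(o['time'],o['tool_pos'],o['tcp_rot'],o['contact_force'],o['grip_width'])
np.savez('w7.npz',tool_pos=o['tool_pos'],tcp_rot=o['tcp_rot']);cv2.imwrite('pics/w7.png',im[:,:,::-1])
c=cam('wrist',o)
y=.1022;R=np.array([[np.cos(y),-np.sin(y)],[np.sin(y),np.cos(y)]]);O=np.array([636,140.5])
print('tcp jig',(o['tool_pos'][:2]-O)@R)
E
```

```text
7.3 [ 648.16748543 -191.48028958  267.51066931] [-3.14049239e+00  2.00135165e-03  9.99441686e-02] [-0.05931696  0.96268812  0.39524521] 0.7620834198415191
tcp jig [ -21.76535668 -331.48941102]
```

View pics/w7.png

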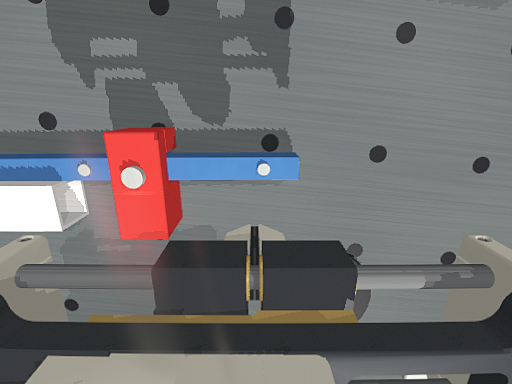

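The jaw is left of the closed fingers, with its outer face at about column 180 and the fingers at column 254. There is nothing underneath them.

{"method": "play_rows", "body": {
  "commands": [
    {"offset":[0,0,0.02],"twist":0},
    {"offset":[0,0,0.025],"twist":0},
    {"offset":[0,0,0.018],"twist":0},
    {"offset":[0,0,0.007],"twist":0},
    {"offset":[0,0,0],"twist":0}
  ]
}}

```text
time: 7.85
tool_pos: [647.7, -188.3, 198.6]
tcp_rot: [-3.14, 0.003, 0.104]
contact_force: [-0.2, 0.7, -0.3]
grip_width: 0.3
```

{"method": "play_rows", "body": {
  "commands": [
    {"offset":[0,-0.005,0],"twist":0},
    {"offset":[0,-0.005,0],"twist":0},
    {"offset":[0,-0.005,0],"twist":0},
    {"offset":[0,-0.005,0],"twist":0},
    {"offset":[0,-0.005,0],"twist":0}
  ]
}}

```text
time: 8.35
tool_pos: [645.6, -164.5, 200.1]
tcp_rot: [3.141, -0.0, 0.103]
contact_force: [0.0, 0.7, 0.2]
grip_width: 0.8
```

```bash
python3 - <<'E'
from h import *
o=status.get_obs(); im=viewer.capture('wrist'); print(o['time'],o['tool_pos'],o['tcp_rot'],o['contact_force'],o['grip_width'])
cv2.imwrite('pics/w8.png',im[:,:,::-1])
E
```

```text
8.35 [ 645.59762216 -164.47194262  200.09352741] [ 3.14130877e+00 -4.48218409e-04  1.02568696e-01] [0.01793036 0.66365852 0.19893057] 0.8132204195050836
```

View pics/w8.png

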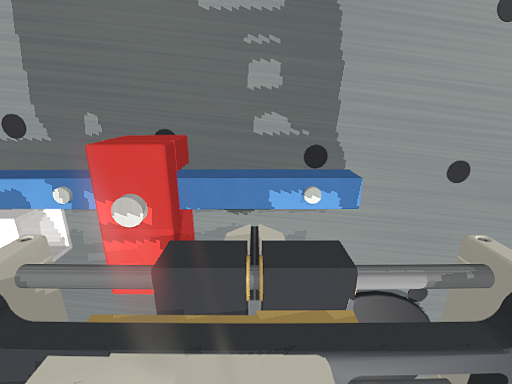

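{"method": "play_rows", "body": {
  "commands": [
    {"offset":[0,-0.006,0],"twist":0},
    {"offset":[0,-0.006,0],"twist":0},
    {"offset":[0,-0.006,0],"twist":0},
    {"offset":[0,-0.006,0],"twist":0},
    {"offset":[0,-0.006,0],"twist":0}
  ]
}}

```text
time: 8.9
tool_pos: [642.5, -135.0, 199.7]
tcp_rot: [3.141, -0.0, 0.103]
contact_force: [0.2, -3.7, -1.4]
grip_width: 0.6
```

{"method": "play_rows", "body": {
  "commands": [
    {"offset":[0,-0.006,0],"twist":0},
    {"offset":[0,-0.006,0],"twist":0},
    {"offset":[0,-0.006,0],"twist":0},
    {"offset":[0,-0.006,0],"twist":0},
    {"offset":[0,-0.006,0],"twist":0}
  ]
}}

```text
time: 9.4
tool_pos: [639.4, -104.9, 199.7]
tcp_rot: [3.141, 0.0, 0.102]
contact_force: [-0.8, -2.5, 0.1]
grip_width: 0.2
```

```bash
python3 - <<'E'
from h import *
o=status.get_obs(); im=viewer.capture('wrist'); print(o['time'],o['tool_pos'],o['tcp_rot'],o['contact_force'],o['grip_width'])
cv2.imwrite('pics/w9.png',im[:,:,::-1])
y=.1022;R=np.array([[np.cos(y),-np.sin(y)],[np.sin(y),np.cos(y)]]);O=np.array([636,140.5])
print('tcp jig',(o['tool_pos'][:2]-O)@R)
E
```

```text
9.4 [ 639.41099872 -104.88646799  199.69402947] [3.14146317e+00 5.84307935e-05 1.02397019e-01] [-0.76124294 -2.52153504  0.06442079] 0.21648335879980676
tcp jig [ -21.64166246 -244.45406936]
```

View pics/w9.png

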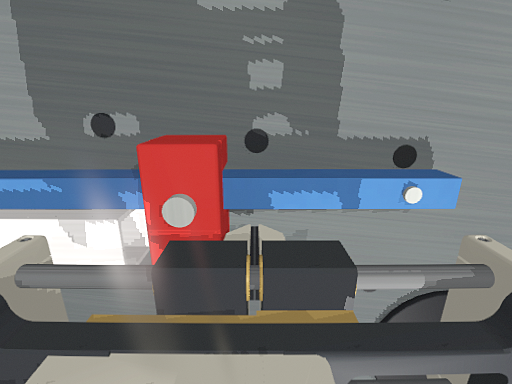

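The jaw is sliding under about 3 N and its face is nearing the tube's end.

{"method": "play_rows", "body": {
  "commands": [
    {"offset":[0,-0.006,0],"twist":0},
    {"offset":[0,-0.006,0],"twist":0},
    {"offset":[0,-0.006,0],"twist":0},
    {"offset":[0,-0.006,0],"twist":0},
    {"offset":[0,-0.006,0],"twist":0}
  ]
}}

```text
time: 9.95
tool_pos: [636.3, -75.5, 199.7]
tcp_rot: [3.141, 0.0, 0.102]
contact_force: [0.2, -6.4, -1.3]
grip_width: 0.2
```

{"method": "play_rows", "body": {
  "commands": [
    {"offset":[0,-0.004,0],"twist":0},
    {"offset":[0,-0.003,0],"twist":0},
    {"offset":[0,-0.003,0],"twist":0}
  ]
}}

```text
time: 10.25
tool_pos: [635.3, -65.6, 199.7]
tcp_rot: [3.141, 0.0, 0.103]
contact_force: [0.4, -6.0, -0.9]
grip_width: 0.2
```

{"method": "play_rows", "body": {
  "commands": [
    {"offset":[0,-0.002,0],"twist":0}
  ]
}}

```text
time: 10.35
tool_pos: [635.1, -63.5, 199.7]
tcp_rot: [3.141, 0.0, 0.103]
contact_force: [-0.5, -5.5, -1.3]
grip_width: 0.3
```

{"method": "play_rows", "body": {
  "commands": [
    {"offset":[0,-0.002,0],"twist":0},
    {"offset":[0,-0.002,0],"twist":0}
  ]
}}

```text
time: 10.55
tool_pos: [634.7, -59.7, 199.7]
tcp_rot: [3.141, 0.0, 0.102]
contact_force: [0.3, -5.8, -0.9]
grip_width: 0.3
```

{"method": "play_rows", "body": {
  "commands": [
    {"offset":[0,-0.0015,0],"twist":0}
  ]
}}

```text
time: 10.65
tool_pos: [634.6, -58.2, 199.7]
tcp_rot: [3.141, 0.0, 0.102]
contact_force: [0.0, -4.6, -1.1]
grip_width: 0.6
```

{"method": "play_rows", "body": {
  "commands": [
    {"offset":[0,-0.0015,0],"twist":0}
  ]
}}

```text
time: 10.75
tool_pos: [634.4, -57.0, 199.8]
tcp_rot: [3.14, -0.0, 0.103]
contact_force: [-0.2, -11.2, -1.3]
grip_width: 0.3
```

{"method": "play_rows", "body": {
  "commands": [
    {"offset":[0,-0.0015,0],"twist":0}
  ]
}}

```text
time: 10.85
tool_pos: [634.4, -56.6, 199.8]
tcp_rot: [3.138, -0.0, 0.103]
contact_force: [-0.3, -17.5, -2.8]
grip_width: 0.2
```

{"method": "play_rows", "body": {
  "commands": [
    {"offset":[0,-0.001,0],"twist":0},
    {"offset":[0,0,0],"twist":0}
  ]
}}

```text
time: 11.05
tool_pos: [634.3, -56.4, 199.8]
tcp_rot: [3.137, -0.0, 0.102]
contact_force: [-0.3, -16.4, -1.5]
grip_width: 0.4
```

```bash
python3 - <<'E'
from h import *
o=status.get_obs(); im=viewer.capture('wrist'); print(o['time'],o['tool_pos'],o['tcp_rot'],o['contact_force'],o['grip_width'])
cv2.imwrite('pics/w10.png',im[:,:,::-1])
E
```

```text
11.05 [634.32579398 -56.42284693 199.77532899] [ 3.13689323e+00 -3.93023525e-04  1.02375405e-01] [ -0.27699261 -16.41826376  -1.54613136] 0.40386275806024036
```

View pics/w10.png

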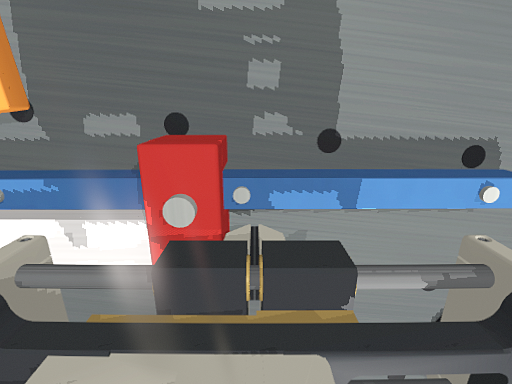

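The jaw is against the tube's end and the force has risen from 5 N to 17 N. I'll retreat and inspect.

{"method": "play_rows", "body": {
  "commands": [
    {"offset":[0,0.005,0],"twist":0},
    {"offset":[0,0.015,0],"twist":0},
    {"offset":[0,0.01,-0.015],"twist":0},
    {"offset":[0,0,-0.03],"twist":0},
    {"offset":[0,0,-0.04],"twist":0}
  ]
}}

```text
time: 11.6
tool_pos: [636.8, -84.3, 283.7]
tcp_rot: [-3.139, 0.004, 0.102]
contact_force: [1.3, 0.1, 0.0]
grip_width: 0.3
```

{"method": "play_rows", "body": {
  "commands": [
    {"offset":[-0.02,-0.01,-0.03],"twist":0},
    {"offset":[-0.03,-0.025,-0.01],"twist":0},
    {"offset":[-0.03,-0.03,0],"twist":0},
    {"offset":[-0.03,-0.03,0],"twist":0},
    {"offset":[-0.02,-0.02,0],"twist":0}
  ]
}}

```text
time: 12.1
tool_pos: [494.1, 18.5, 325.0]
tcp_rot: [-3.14, 0.001, 0.103]
contact_force: [0.1, 0.4, 0.5]
grip_width: 0.4
```

{"method": "play_rows", "body": {
  "commands": [
    {"offset":[-0.01,-0.01,0],"twist":0},
    {"offset":[0,0,0],"twist":0},
    {"offset":[0,0,0],"twist":0}
  ]
}}

```text
time: 12.4
tool_pos: [486.3, 25.6, 325.0]
tcp_rot: [3.141, -0.002, 0.102]
contact_force: [-0.6, 0.9, 0.1]
grip_width: 0.6
```

```bash
python3 - <<'E'
from h import *
o=status.get_obs(); im=viewer.capture('wrist')[:,:,::-1].copy(); print(o['time'],o['tool_pos'],o['tcp_rot'])
cv2.imwrite('pics/w11.png',im); t=viewer.capture('top')[:,:,::-1]; cv2.imwrite('pics/top1.png',t)
cv2.imwrite('pics/w11c.png',cv2.resize(im[:160,60:460],None,fx=2,fy=2,interpolation=cv2.INTER_NEAREST))
c=cam('wrist',o)
y=.1022;R=np.array([[np.cos(y),-np.sin(y)],[np.sin(y),np.cos(y)]]);O=np.array([636,140.5])
h=cv2.cvtColor(im,cv2.COLOR_BGR2HSV);H,S,V=h[...,0].astype(int),h[...,1],h[...,2]
m={'yellow':((abs(H-23)<6)&(S>150)&(V>200),35),'red':(((H<6)|(H>174))&(S>150)&(V>190),49),'white':((S<30)&(V>170),40)}
for k,(q,z) in m.items():
    q=q.copy(); q[235:]=0
    for r,px,b in rect(q,c,z,150): print(k,px,np.round(r[1],1),round(r[2],1),((b-O)@R).round(1).tolist(),((np.array(r[0])-O)@R).round(1))
q=(abs(H-107)<12)&(S>120)
E
```

```text
12.4 [486.2537148   25.63746222 325.04864021] [ 3.14112199e+00 -1.68357421e-03  1.02460960e-01]
yellow [129.  54.] [77.5 39.7] 6.2 [[-66.0, 29.9], [-65.8, -9.8], [11.7, -9.4], [11.5, 30.3]] [-27.1  10.2]
red [325.  32.] [49.8 38.8] 6.0 [[-43.9, -139.2], [-43.8, -177.9], [6.0, -177.8], [6.0, -139.0]] [ -18.9 -158.5]
white [ 11. 221.] [22.7 39.1] 24.1 [[-210.3, 177.5], [-198.1, 140.4], [-176.6, 147.4], [-188.8, 184.6]] [-193.4  162.5]
white [43. 64.] [39.2 21.8] 20.9 [[-63.7, 98.1], [-58.0, 77.0], [-20.1, 87.2], [-25.8, 108.3]] [-41.9  92.7]
white [23. 78.] [49.5 63.6] 20.8 [[-77.5, 138.4], [-61.1, 76.9], [-13.3, 89.6], [-29.6, 151.1]] [-45.4 114. ]
white [212.  43.] [ 44.4 139.1] 5.6 [[-44.0, 0.8], [-44.6, -138.3], [-0.2, -138.5], [0.4, 0.6]] [-22.1 -68.8]
```

View pics/w11c.png

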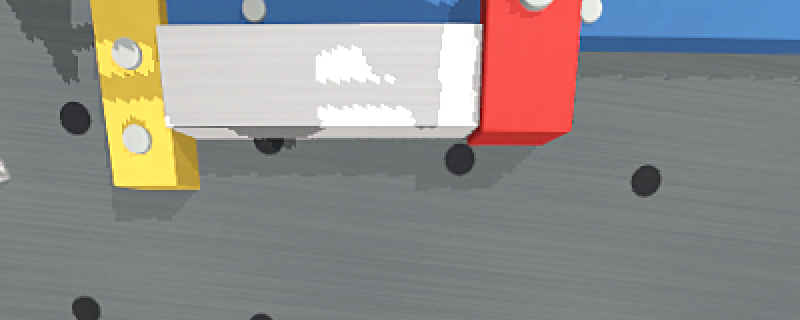

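View pics/top1.png

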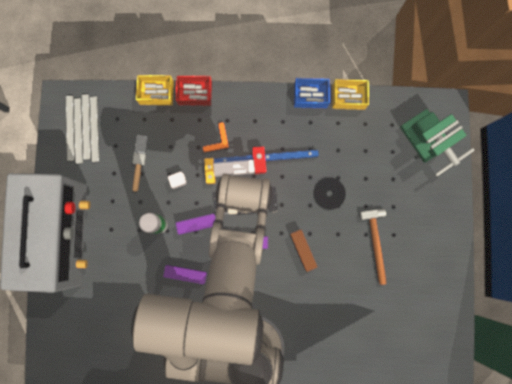

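```bash
python3 - <<'E'
from h import *
from plant import status
o=status.get_obs(); c=cam('wrist',o); im=cv2.imread('pics/w11.png').astype(float)
y=.1022;R=np.array([[np.cos(y),-np.sin(y)],[np.sin(y),np.cos(y)]]);O=np.array([636,140.5])
g=im.mean(2); br=im[...,0]-im[...,2]
def edge(u,a,b,img,sign):
    d=sign*np.diff(img[a:b,u]); i=d.argmax(); 
    w=np.clip(d[max(i-1,0):i+2],0,None); return a+max(i-1,0)+(w*np.arange(len(w))).sum()/w.sum()+.5
J=lambda u,v,z:((cast(c,[(u,v)],z)[0,:2]-O)@R).round(2)
print('tube far top edge'); 
for u in range(150,300,20): print(u,J(u,edge(u,3,25,br,-1),40))
print('tube near top edge')
for u in range(150,295,16):
    print(u, [round(x) for x in g[58:74,u]], )
print('fence front top edge z=25')
for u in range(360,500,20): print(u,J(u,edge(u,10,24,im[...,0],-1),25),J(u,edge(u,20,34,br,-1),0))
E
```

```text
tube far top edge
150 [  0.4  -10.86]
170 [  0.28 -27.97]
190 [  0.12 -45.03]
210 [ 4.000e-02 -6.205e+01]
230 [  0.15 -79.07]
250 [  0.29 -96.06]
270 [   0.25 -113.05]
290 [   0.34 -130.05]
tube near top edge
150 [213, 210, 211, 214, 219, 129, 201, 210, 140, 115, 119, 119, 120, 119, 117, 121]
166 [214, 212, 212, 215, 223, 104, 207, 200, 198, 199, 206, 160, 104, 113, 112, 109]
182 [216, 213, 215, 218, 224, 110, 123, 125, 122, 139, 213, 158, 106, 115, 113, 115]
198 [217, 214, 216, 219, 220, 111, 124, 128, 127, 131, 128, 50, 31, 37, 36, 35]
214 [218, 216, 217, 221, 216, 112, 123, 125, 122, 160, 210, 152, 104, 110, 113, 114]
230 [255, 255, 255, 255, 255, 188, 196, 198, 198, 202, 192, 125, 108, 112, 113, 111]
246 [255, 255, 255, 255, 255, 186, 195, 198, 196, 201, 191, 121, 106, 113, 110, 110]
262 [255, 255, 255, 255, 255, 187, 195, 196, 196, 201, 189, 111, 106, 109, 112, 112]
278 [215, 215, 216, 217, 208, 169, 199, 199, 196, 201, 190, 113, 111, 111, 112, 111]
294 [255, 255, 255, 255, 255, 189, 198, 206, 200, 91, 61, 47, 54, 71, 87, 64]
fence front top edge z=25
360 [  -0.28 -195.49] [ 7.0000e-02 -2.0484e+02]
380 [  -0.4  -213.79] [ 3.000e-02 -2.249e+02]
400 [  -0.34 -232.15] [-1.0000e-01 -2.4507e+02]
420 [  -0.27 -250.61] [-1.5000e-01 -2.6534e+02]
440 [  -0.41 -269.22] [-1.1000e-01 -2.8573e+02]
460 [  -0.41 -287.95] [ 2.0000e-02 -3.0625e+02]
480 [  -0.45 -306.84] [ 1.0000e-01 -3.2694e+02]
```

The tube's far edge lies on the fence line within about 0.5 mm along its whole length, and the robot is clear, so I'm handing in.

```bash
python3 -c "
from plant import ticket; print(ticket.close_job())"
```

```text
the job is handed in; nothing more can be done
None
```

The bare-metal tube is seated against the fence and snug between the jaw and the end stop. I handed the job in at about 12.5 s.

- **Fence:** I pushed the tube with the two partly opened fingers, which squared it up and pressed it onto the blue fence at about 13 N.
- **Jaw:** I then pushed the red jaw along the fence with the closed fingers. The force rose from about 5 N to 17 N once the tube was held against the yellow stop.

**Last checks, from the wrist camera after retreating:**
- **Tube:** In the jig frame its top face runs from y of about 0 to −138 mm. Its far edge is at x 0.0 to +0.4 mm, and the fence face measured −0.4 to +0.1 mm in the same picture, so it is flush and parallel within measuring error.
- **Jaw:** Its working face measured y of about −139 mm, against −140 mm for a seated tube.
- **Bystanders:** In the last top view they look to be where they started. I compared them by eye only, and the arm partly hid one purple block.

Nothing failed. One early set of moves was refused before the arm moved, because each row needed an explicit twist. The coloured-area outline made the tube's top about 44 mm wide instead of 40 mm, because it took in part of the tube's front side. I relied on the edge measurements above instead.

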